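# Turn the shaft flat to the driver guide and hold the collar on it

### The job

On the fixture, grip the upright shaft and turn it until its flat squarely faces the hole in the guide post, then let go of it. Then pick up the collar that has the set screw (not the plain spacer ring) and slide it down over the top of the shaft with its screw on the flat. Finish while still holding the collar in the fingers, upright, its screw head pointing straight at the guide hole and at the same height, well clear of the shoulder where the flat ends: do not let it go, and leave the spacer ring and the other things where they are.

Things in the scene. Friction and masses are not known exactly. Their poses are not given: they have to be found in the camera images.
- fixture: Dark steel base plate 170 x 90 x 12 mm fixed to the bench, with a round grey pedestal (72 mm wide foot, 53 mm high) and a flat grey guide post. Origin on the shaft's axis at bench level; z up; x points from shaft to post. Post: 44 mm wide (y), 14 mm thick, near face 67 mm from the shaft's axis, top 124 mm above the bench; a brass bush behind it runs to x = 100 mm. Place and heading vary.
- guide_hole (a point): Centre of the 16 mm level hole through the guide post, half-way through the post: 74 mm from the shaft's axis and 102 mm above the bench. Axes as the fixture's: x along the hole away from the shaft, z up.
- shaft: Upright steel shaft turning in the pedestal, 24 mm in diameter, chamfered top 134 mm above the bench. One flat is cut on its side from a shoulder 75 mm above the bench up to the top, 7 mm from the axis: 19 mm across the flat, 24 mm across the round. Origin on the axis 55 mm above the bench; its x axis points out of the flat.
- shaft_grip (a point): Point on the shaft's axis 115 mm above the bench, 19 mm below the top: the height to grip. x points out of the flat.
- shaft_turn (a joint): Turn of the shaft about the upright axis, rad, counter-clockwise from above positive; 0 when the flat squarely faces the guide hole. It starts between 0.5 and 1.5. It turns stiffly (about 0.05 N m) and stays where it is left.
- collar_mid (a point): Centre (15 mm up) of the loose steel collar: ring 43 mm outside, 30 mm high, bore 28 mm, 0.1-0.2 kg, lying with its bore upright. x points to the set screw. On its +y and -y sides are flat lands 17 mm wide, 46 mm over both: grip there. The screw's 6 mm wide tip stands into the bore to 9.5 mm from the centre, so the collar passes over the shaft only with the screw on the flat (within 25 degrees).
- collar_screw (a point): Outer end of the collar's set screw: a 10 mm round head that stands out of the collar's side at half height, its end 26.5 mm from the collar's centre. x points outwards.
- spacer_mid (a point): Centre of the plain spacer ring (43 mm outer diameter, 28 mm bore, 30 mm high, no screw and no lands). It lies flat; collar and spacer may lie in either place. To be left alone.
- tape_measure: Bystander: tape measure, 36 x 87 x 64 mm, origin at its underside.
- pliers: Bystander: pliers, 59 x 171 x 12 mm, lying flat, origin at the underside.
- screwdriver: Bystander: screwdriver, 28 x 195 x 25 mm, lying, origin at the underside.
- offcut: Bystander: wood offcut, 60 x 70 x 45 mm, origin at its underside.
There are look-alikes about, which are no part of the job. Leave any pink look-alike of the part that bears collar_mid alone.

How it is judged (in metres and radians):
On the way, in this order (a step that is already met when the one before it is completed fails the run):
1. the shaft, in the fingers, has its flat facing the guide hole (within 0.15 rad) while the collar is still off it (value of joint shaft_turn between -0.15 and 0.15 rad and contact force between the fingers and shaft above 1 N and horizontal distance between collar_mid and shaft_grip above 0.06 m), for 0.2 s.
2. the shaft has been let go, and the collar has been picked up (contact force between the fingers and shaft below 0.1 N and contact force between the fingers and collar above 1 N and height (world z) of collar_mid above 0.03 m), for 0.2 s.
At the end, for the whole second after the job is handed in: Flat faces the guide hole within 0.2 rad; collar gripped by the fingers (over 1 N), at rest, on the shaft (centre within 5 mm of its axis), upright within 0.15 rad, screw head on the guide's side and within 7 mm of the hole's axis sideways and in height, some 24 mm above where it would rest (value of joint shaft_turn between -0.2 and 0.2 rad and horizontal distance between collar_mid and shaft_grip below 0.005 m and angle between collar_mid's own z axis and vertical below 0.15 rad and x of collar_screw in the frame of guide_hole between -0.055 and -0.04 m and y of collar_screw in the frame of guide_hole between -0.007 and 0.007 m and z of collar_screw in the frame of guide_hole between -0.007 and 0.007 m and contact force between the fingers and collar above 1 N and linear speed of collar below 0.02 m/s); the arm keeps its last pose, push and grip.
It fails at once if the spacer ring is moved by more than 30 mm (distance of spacer_mid from where it was at the start of the episode above 0.03 m).
It fails at once if a bystander is moved by more than 30 mm (distance of any of tape_measure, pliers, screwdriver, offcut from where it was at the start of the episode above 0.03 m).
It also fails if it takes over 58 s, if anything falls off the work surface, if the arm or the gripper's body presses on something with over 40 N, if the wrist force passes 120 N, or if a joint passes its speed limit or range.

### The arm

A 7-joint arm with a two-finger parallel gripper is mounted at the origin on a cart in front of the work surface, level with it; the furniture and walls round the work are solid. World frame = base frame: x ahead of the robot, y to its left, z up, the work surface at z = 0. Lengths are in m, angles in degrees, forces in N, time in s.
With the tool pointing down it reaches from about 0.35 to 0.9 m from the base axis. Payload 7.2 kg.
Tool frame: the origin (TCP) lies midway between the tips of the shut fingers; the grasp point (between the pads) lies arm.pinch_z behind it (arm.pinch_z is the distance from the TCP to the grasp point, in m); z points along the fingers, x is the direction in which the jaws open and shut, and the axes are right-handed (so a half turn about z gives the same grasp; the last joint's range is limited). The gripper opens to 85 mm and grips with 20 to 120 N. Pads are 22 mm wide; open, the fingers measure 114 mm over their backs; the gripper's body (76 mm by 85 mm) begins 54 mm behind the grasp point. The pads swing forward as they close: fully open they stand 13 mm farther back than shut.
Start: joints at [-3.908, 23.554, -0.728, 91.456, 0.321, 64.991, -4.71], TCP at [0.625, -0, 0.231] pointing down, gripper open.
Joint ranges: [-169.25, 169.25], [-16.82, 113.86], [-84.01, 82.57], [7.8, 145.47], [-59.2, 239.2], [7.22, 106.19], [-163.78, 163.78]. Speed limits (degrees/s): [136.94, 136.94, 172.46, 172.46, 180, 180, 180].

### API

Orientations are given as [roll, pitch, yaw] about the fixed x, y, z axes, in that order (R = Rz(yaw) Ry(pitch) Rx(roll)).
In Python, from workcell import arm, camera, camera_params gives the robot as it stands. The module is installed in compiled form; this text tells all that it offers.
- The arm moves only by the tool apply_moves, never from a script. Its argument "rows" is text: rows parted by semicolons, each of 7 numbers parted by spaces: the closure, from -1 (fully open) to 1 (shut), so that 0 is half open, then the shift along the tool's x, y, z in mm, then the turn, a rotation vector about the tool's x, y, z in degrees. A call has 1 to 12 rows; each row shifts and turns the commanded pose from where the row before left it, along the tool's axes as they then stand; what a row does not reach is not made up. A row lasts 1/10 s, in which the tool goes at most 50 mm and 8.59 degrees, less where a joint would pass 70% of its speed; a pose out of reach is approached as far as the arm can. A call is refused whole if a number of a shift passes 50 or a number of a turn 8.59, either way. A call with a gripper value outside its range is refused whole. The fingers move at their own pace and stop on an object; "newtons" is the grip in N (left out, the last holds). Time passes only in rows, so rows that do not move let the fingers close. It gives the time, the measured TCP pose, the force and the opening at its end, in the units of the state.
- arm.state(): the state, without advancing time (a new reading comes with each control period).
- camera(name): name is "scene" or "side" or "wrist"; returns the picture (400x640x3 uint8, red, green, blue); there is no depth.
- camera_params(name): a dict with "fovy" (degrees; the focal length in pixels is half the picture's height over the tangent of half this angle, whatever the lens; pixels are square), "cx", "cy" (the principal point, pixels), "distortion" ([k1, k2, p1, p2, k3] as OpenCV has them; the pictures are not rectified), "origin" and "attitude" of the camera in the world. Camera axes: x right, y down, z forward; pixel columns grow to the right and rows downward; lengths in m; the calibration is good to about 2 mm. A picture is of the moment at which its call begins: read the wrist's pose just before it. camera_params takes no time and is no camera call; for the wrist camera it gives the pose at the moment of the call.
- arm.finish_job(): hands the job in, once; it reports no verdict.
The state is a dict: "t": time; "qpos": joint angles; "joint_velocities": joint speeds; "effort": joint torques, N m; "ee_pos": TCP position; "tcp_rot": TCP orientation; "ft_force": force on the tool from outside, world axes, zero at the start; "wrist_torque": the same for the moment, N m; "gripper_width": finger opening in m.
Only numpy, scipy, OpenCV 4.12 (cv2) and the standard library are available. Lean on these libraries where they do the work, as an engineer would, in place of code of your own. Each camera call takes 0.05 s, during which the arm holds its last target.

## Working session

There is one attempt and no reset: what is moved stays moved. The work goes in short steps, Python scripts to look and compute and a tool call to move; the robot and the scene stay as the last step left them, time stands still between calls to the robot, and variables do not carry over. Pictures are saved under pics/ and viewed, and the job is handed in when it is done.

Besides the shell and the picture viewer there is one more tool, called as name(argument=value, ...) on one line, values as JSON. apply_moves: Moves the arm, as the interface text tells. Its arguments: {"type":"object","properties":{"rows":{"type":"string"},"newtons":{"type":"number"}},"required":["rows"]}

```bash
mkdir -p pics; ls; python3 - <<'E'
from workcell import arm,camera,camera_params
import cv2
print(arm.state(),arm.pinch_z)
for n in ["scene","side","wrist"]:
    p=camera_params(n);print(n,p)
    cv2.imwrite(f"pics/{n}0.png",camera(n)[:,:,::-1])
E
```

```text
pics
{'t': 0.0, 'qpos': array([-3.90684676, 23.59998638, -0.72826587, 91.50462831,  0.31916509,
       64.98905391, -4.70945906]), 'joint_velocities': array([-0.08044851,  0.00795376, -0.01345323,  0.00208709,  0.05422957,
       -0.06078525,  0.01407002]), 'effort': array([-1.18789325e-03, -6.00636005e+01,  6.81361444e-01, -2.99419034e+01,
        1.37590774e-02,  1.04116063e-02,  2.51732433e-05]), 'ee_pos': array([ 6.24505775e-01, -4.08538366e-05,  2.30449252e-01]), 'tcp_rot': array([1.79995003e+02, 9.15218438e-02, 1.51051070e-04]), 'ft_force': array([-0.36454098,  0.14633844,  0.21289603]), 'wrist_torque': array([-0.01014277, -0.02344575,  0.00800834]), 'gripper_width': 0.08548065266122572} 0.0187
scene {'fovy': 44.36742707298515, 'cx': 316.8026094402679, 'cy': 200.53146908328742, 'distortion': array([-0.01484889,  0.        ,  0.        ,  0.        ,  0.        ]), 'origin': array([-0.19566375, -0.87337824,  0.89941969]), 'attitude': array([-1.28487488e+02,  1.11247108e-01, -4.35351314e+01])}
side {'fovy': 46.76493027102029, 'cx': 319.3428298279804, 'cy': 190.67115563941945, 'distortion': array([-0.10772472,  0.        ,  0.        ,  0.        ,  0.        ]), 'origin': array([-0.10529084, -0.94536872,  0.64871453]), 'attitude': array([-118.38308242,   -1.1062524 ,  -34.43404969])}
wrist {'fovy': 65.73895812887994, 'cx': 316.84663881621583, 'cy': 201.2989782733376, 'distortion': array([-0.04904046,  0.        ,  0.        ,  0.        ,  0.        ]), 'origin': array([0.62577722, 0.06634741, 0.37281783]), 'attitude': array([1.64849383e+02, 1.20458056e-01, 3.59288430e-02])}
```

View pics/scene0.png

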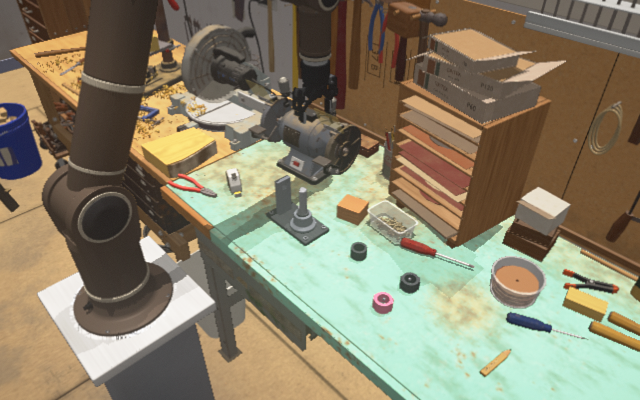

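View pics/side0.png

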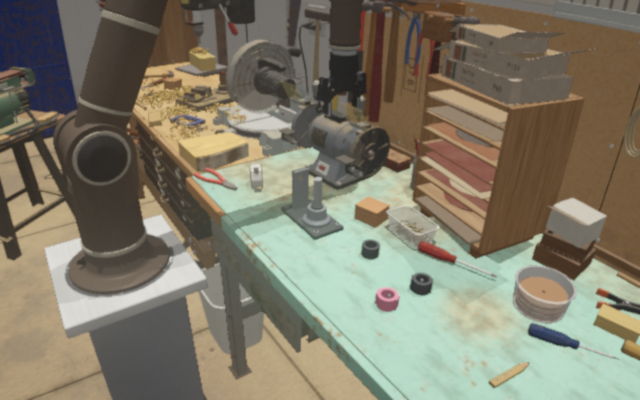

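View pics/wrist0.png

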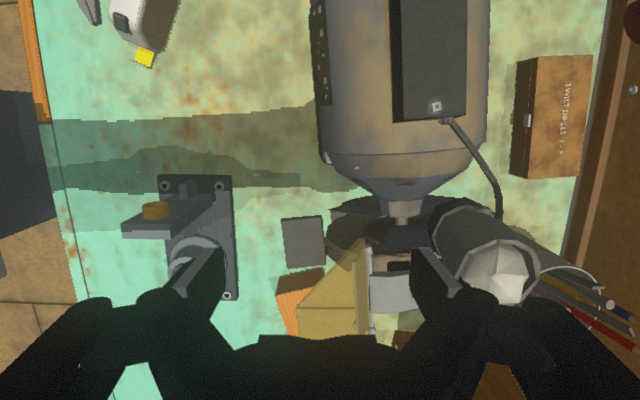

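```bash
cat > h.py <<'E'
from workcell import arm,camera,camera_params
import cv2,numpy as np
from scipy.spatial.transform import Rotation as R
def cp(n,p=None):
    p=p or camera_params(n)
    f=200/np.tan(np.radians(p['fovy']/2))
    K=np.array([[f,0,p['cx']],[0,f,p['cy']],[0,0,1]])
    return K,p['distortion'],p['origin'],R.from_euler('xyz',p['attitude'],degrees=True).as_matrix()
def ray(n,uv,p=None):
    K,d,o,M=cp(n,p)
    q=cv2.undistortPoints(np.array([[uv]],float),K,d)[0,0]
    v=M@np.array([q[0],q[1],1]);return o,v/np.linalg.norm(v)
def atz(n,uv,z,p=None):
    o,v=ray(n,uv,p);return o+v*(z-o[2])/v[2]
def tri(l):
    A=0;b=0
    for n,uv in l:
        o,v=ray(n,uv);P=np.eye(3)-np.outer(v,v);A=A+P;b=b+P@o
    x=np.linalg.solve(A,b);return x,[np.linalg.norm((np.eye(3)-np.outer(ray(n,uv)[1],ray(n,uv)[1]))@(x-ray(n,uv)[0]))for n,uv in l]
def proj(n,X,p=None):
    K,d,o,M=cp(n,p)
    rv=cv2.Rodrigues(M.T)[0]
    return cv2.projectPoints(np.array(X,float).reshape(-1,3),rv,-M.T@o,K,d)[0][:,0]
def crop(src,x,y,w,h,s,out):
    im=cv2.imread(src) if isinstance(src,str) else src
    cv2.imwrite(out,cv2.resize(im[y:y+h,x:x+w],None,fx=s,fy=s,interpolation=cv2.INTER_CUBIC))
E
python3 - <<'E'
from h import *
crop('pics/scene0.png',335,230,100,75,8,'pics/c1.png')
crop('pics/side0.png',355,230,100,75,8,'pics/c2.png')
crop('pics/scene0.png',260,165,80,75,8,'pics/c3.png')
crop('pics/side0.png',275,160,80,75,8,'pics/c4.png')
E
```

```text
(no output)
```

View pics/c1.png

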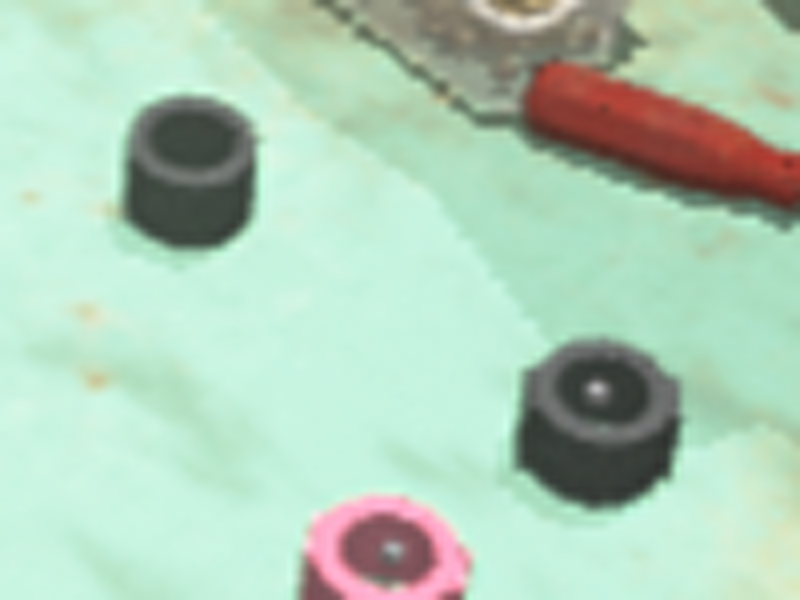

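View pics/c2.png

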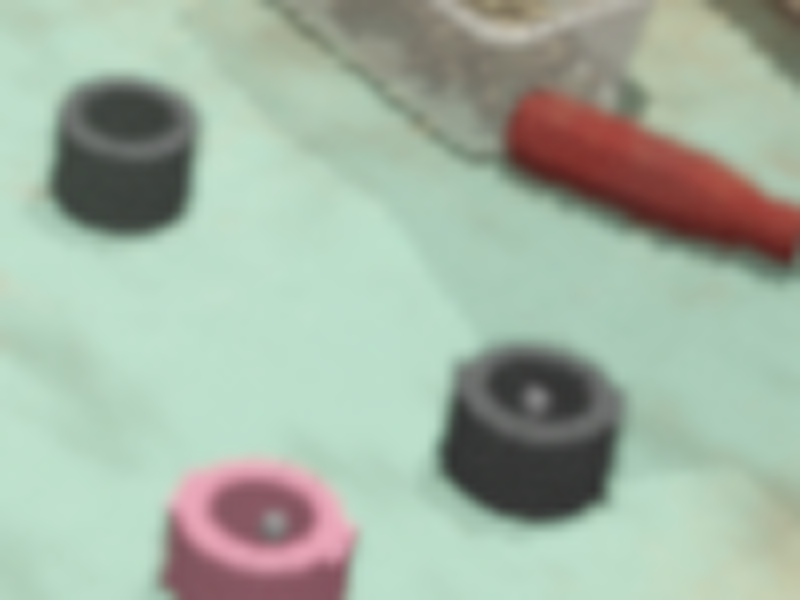

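View pics/c3.png

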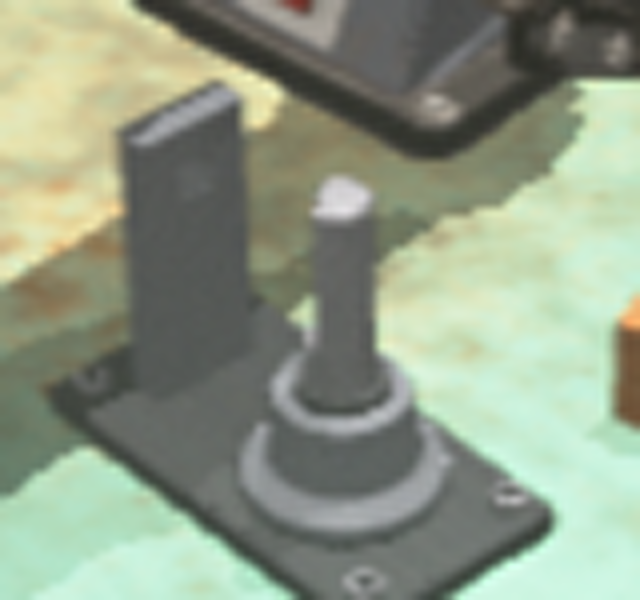

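View pics/c4.png

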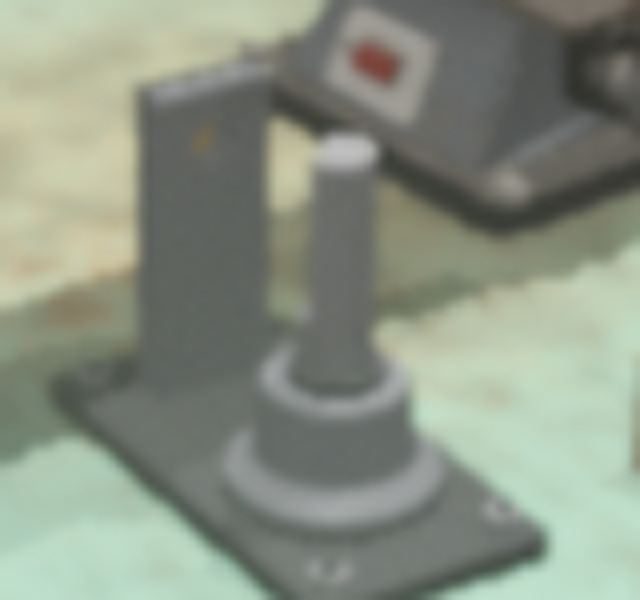

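```bash
python3 - <<'E'
from h import *
np.set_printoptions(precision=4,suppress=True)
for name,z,s,d in [('collar',.03,(335+603/8,230+388/8),(355+538/8,230+392/8)),('spacer',.03,(335+192/8,230+140/8),(355+128/8,230+117/8)),('pink',.03,(335+387/8,230+543/8),(355+261/8,230+515/8)),('shaft',.134,(260+343/8,165+203/8),(275+346/8,160+152/8)),
('postL',.124,(260+122/8,165+133/8),(275+142/8,160+92/8)),('postR',.124,(260+237/8,165+98/8),(275+270/8,160+72/8))]:
    print(name,atz('scene',s,z),atz('side',d,z),tri([('scene',s),('side',d)]))
w='wrist'
print('postwrist corners',[atz('wrist',u,.124) for u in [(121,221),(122,235),(192,222),(196,237)]])
print('plate',[atz('wrist',u,.012) for u in [(158,175),(232,175),(238,299)]])
E
```

```text
collar [ 0.5121 -0.4485  0.03  ] [ 0.514  -0.4469  0.03  ] (array([ 0.5079, -0.4514,  0.0357]), [np.float64(0.00037006239039791413), np.float64(0.00037006239039795316)])
spacer [ 0.5018 -0.2926  0.03  ] [ 0.5044 -0.29    0.03  ] (array([ 0.4969, -0.2973,  0.0369]), [np.float64(0.000580766389013189), np.float64(0.0005807663890130575)])
pink [ 0.4205 -0.4428  0.03  ] [ 0.4203 -0.4425  0.03  ] (array([ 0.4195, -0.4434,  0.0311]), [np.float64(0.0001283306322500385), np.float64(0.0001283306322500685)])
shaft [ 0.4694 -0.1192  0.134 ] [ 0.4735 -0.114   0.134 ] (array([ 0.4636, -0.1269,  0.1419]), [np.float64(0.0008501891661798193), np.float64(0.0008501891661798228)])
postL [ 0.4506 -0.0299  0.124 ] [ 0.4531 -0.0274  0.124 ] (array([ 0.4489, -0.0332,  0.1272]), [np.float64(0.0007184580594665265), np.float64(0.0007184580594663729)])
postR [ 0.4915 -0.0413  0.124 ] [ 0.4962 -0.037   0.124 ] (array([ 0.488 , -0.0474,  0.1298]), [np.float64(0.0012791113648165473), np.float64(0.0012791113648167021)])
postwrist corners [array([ 0.4556, -0.0189,  0.124 ]), array([ 0.4542, -0.0319,  0.124 ]), array([ 0.5185, -0.0195,  0.124 ]), array([ 0.5205, -0.0333,  0.124 ])]
plate [array([0.4349, 0.0011, 0.012 ]), array([0.5245, 0.0008, 0.012 ]), array([ 0.5201, -0.1665,  0.012 ])]
```

```bash
python3 - <<'E'
from h import *
crop('pics/wrist0.png',100,150,160,160,5,'pics/w1.png')
im=cv2.imread('pics/w1.png');cv2.imwrite('pics/w1.png',im[:600])
E
```

```text
(no output)
```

View pics/w1.png

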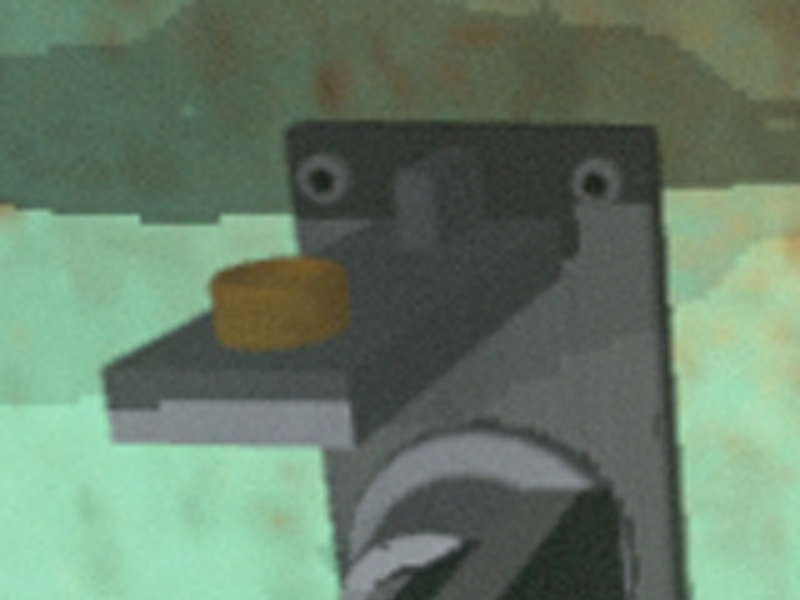

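apply_moves(rows="-1 -32 40 -10 0 0 0;-1 -32 40 -10 0 0 0;-1 -31 40 -10 0 0 0;-1 -30 40 -10 0 0 0;-1 -30 40 -10 0 0 0;-1 0 0 0 0 0 0;-1 0 0 0 0 0 0")

```text
t: 0.85
ee_pos: [0.4743, -0.1948, 0.2802]
tcp_rot: [180.0, -0.1, -0.2]
ft_force: [1.3, 0.6, 0.8]
gripper_width: 0.0855
```

```bash
python3 - <<'E'
from h import *
import json
print(camera_params('wrist'))
p=camera_params('wrist');json.dump({k:np.array(v).tolist() for k,v in p.items()},open('pw1.json','w'))
im=camera('wrist')[:,:,::-1];cv2.imwrite('pics/w2.png',im)
E
```

```text
{'fovy': 65.73895812887994, 'cx': 316.84663881621583, 'cy': 201.2989782733376, 'distortion': array([-0.04904046,  0.        ,  0.        ,  0.        ,  0.        ]), 'origin': array([ 0.47538333, -0.12840744,  0.42243766]), 'attitude': array([ 1.64853851e+02, -1.72349106e-02, -1.28832272e-01])}
```

View pics/w2.png

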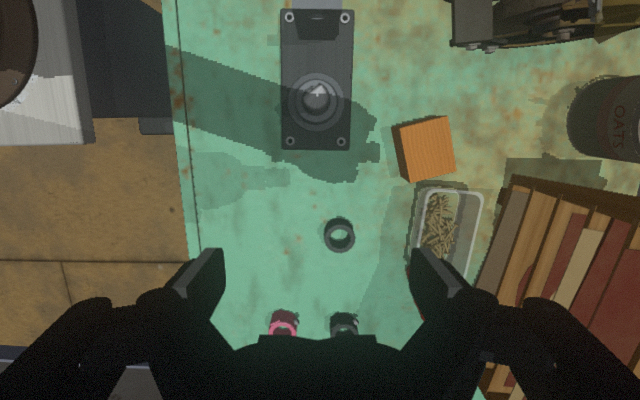

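```bash
python3 - <<'E'
from h import *
crop('pics/w2.png',270,0,100,75,8,'pics/c5.png')
crop('pics/w2.png',270,75,100,75,8,'pics/c6.png')
E
```

```text
(no output)
```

View pics/c5.png

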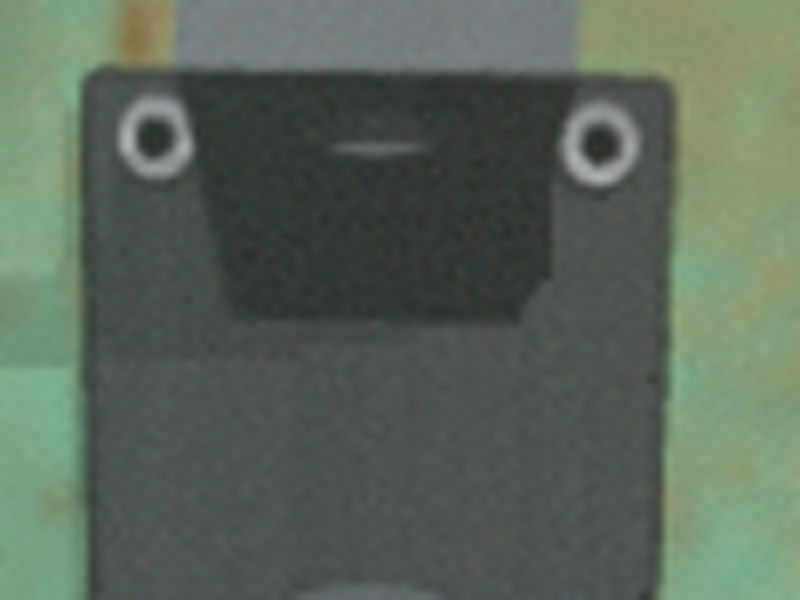

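View pics/c6.png

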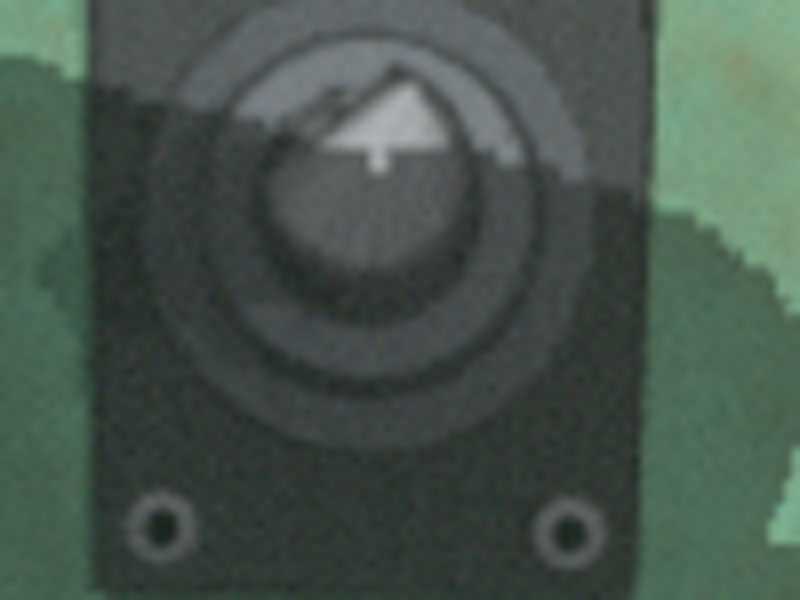

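```bash
python3 - <<'E'
from h import *
import json
np.set_printoptions(precision=4,suppress=True)
p=json.load(open('pw1.json'));p={k:np.array(v) if isinstance(v,list) else v for k,v in p.items()}
H=[atz('wrist',u,.012,p)[:2] for u in [(270+156/8,138/8),(270+600/8,143/8),(270+162/8,75+525/8),(270+570/8,75+532/8)]]
print(H)
for a,b in [(2,0),(3,1)]: d=H[a]*-1+H[b];print('head',np.degrees(np.arctan2(d[1],d[0])),np.linalg.norm(d))
for a,b in [(0,1),(2,3)]: d=-H[a]+H[b];print('headx',np.degrees(np.arctan2(d[1],d[0])),np.linalg.norm(d))
print('mean',np.mean(H,axis=0))
print('shaft',atz('wrist',(270+369/8,75+172/8),.134,p))
print('foot', atz('wrist',(270+370/8,75+225/8),.02,p))
a=atz('wrist',(270+322/8,75+145/8),.134,p);b=atz('wrist',(270+402/8,75+76/8),.134,p);d=b-a
print(a,b,np.linalg.norm(d),'flat normal heading',np.degrees(np.arctan2(d[1],d[0]))+90)
print('spacer',atz('wrist',(339,233),.03,p))
p0=None
E
python3 - <<'E'
import sys;sys.path.insert(0,'.')
from h import *
import os
p=dict(fovy=65.73895812887994,cx=316.84663881621583,cy=201.2989782733376,distortion=np.array([-.04904046,0,0,0,0]),origin=np.array([0.62577722,0.06634741,0.37281783]),attitude=np.array([1.64849383e+02,1.20458056e-01,3.59288430e-02]))
for u in [(108,408),(352,402),(112,442),(355,445)]: print(atz('wrist',(100+u[0]/5,150+u[1]/5),.124,p))
E
```

```text
[array([ 0.4429, -0.0102]), array([ 0.5096, -0.011 ]), array([ 0.4407, -0.1573]), array([ 0.5074, -0.1585])]
head 89.13467986853894 0.14709025577187076
head 89.11775066434643 0.14754322187118546
headx -0.7158317563248228 0.06674851916799633
headx -1.1048005279214865 0.06670528000725029
mean [ 0.4751 -0.0842]
shaft [ 0.4749 -0.11    0.134 ]
foot [ 0.4748 -0.1106  0.02  ]
[ 0.4697 -0.1071  0.134 ] [ 0.4785 -0.0998  0.134 ] 0.011463303662400677 flat normal heading 129.32473843065296
spacer [ 0.5051 -0.2791  0.03  ]
[ 0.45437336 -0.02871369  0.124     ]
[ 0.49850425 -0.02728282  0.124     ]
[ 0.45399268 -0.03509648  0.124     ]
[ 0.49800514 -0.03527246  0.124     ]
```

apply_moves(rows="-1 2 -40 20 0 0 0;-1 0 -43 20 0 0 0;-1 0 0 20 0 0 8.5;-1 0 0 20 0 0 8.5;-1 0 0 0 0 0 8.5;-1 0 0 0 0 0 8.5;-1 0 0 0 0 0 8.5;-1 0 0 0 0 0 8.5;-1 0 0 0 0 0 0;-1 0 0 0 0 0 0")

```text
t: 1.9
ee_pos: [0.4771, -0.1095, 0.1993]
tcp_rot: [180.0, 0.0, -50.6]
ft_force: [0.5, 0.1, 0.4]
gripper_width: 0.0856
```

```bash
python3 - <<'E'
from h import *
import json
print(arm.state()['qpos'])
p=camera_params('wrist');json.dump({k:np.array(v).tolist() for k,v in p.items()},open('pw2.json','w'))
im=camera('wrist')[:,:,::-1];cv2.imwrite('pics/w3.png',im)
crop(im,270,160,100,75,8,'pics/c7.png')
E
```

```text
[  0.91518617  12.17008625   7.38800882 112.45044357  -1.89567112
  55.53636196 -41.40074584]
```

View pics/w3.png

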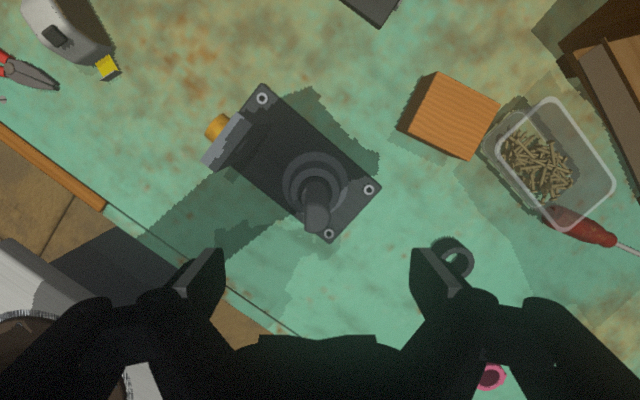

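View pics/c7.png

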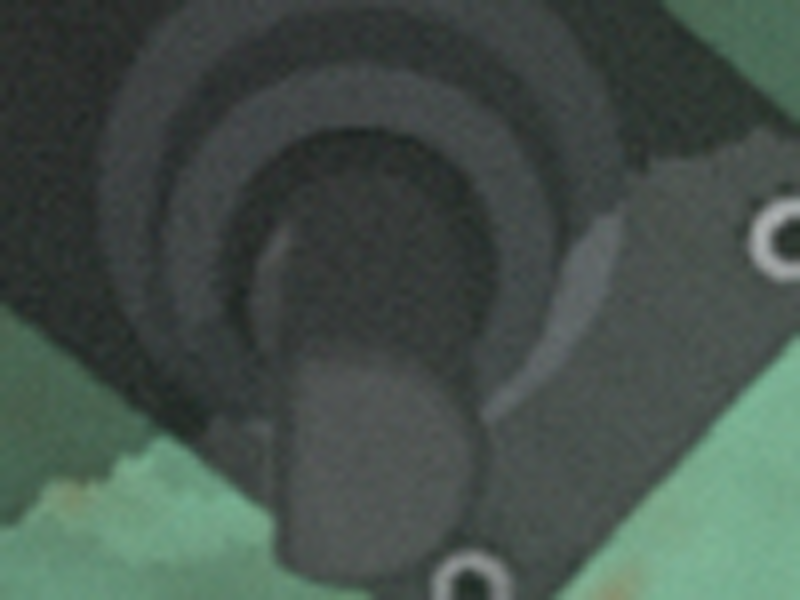

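```bash
python3 - <<'E'
from h import *
import json
np.set_printoptions(precision=4,suppress=True)
p=json.load(open('pw2.json'));p={k:np.array(v) if isinstance(v,list) else v for k,v in p.items()}
s=arm.state();print(s['ee_pos'],s['tcp_rot'])
T=R.from_euler('xyz',s['tcp_rot'],degrees=True).as_matrix()
for u in [(270+350/8,160+466/8)]:
  w=atz('wrist',u,.134,p);print('axis',w, 'in tool',T.T@(w-s['ee_pos']))
a=[atz('wrist',(270+u[0]/8,160+u[1]/8),.134,p) for u in [(292,360),(278,555),(472,460)]]
print([T.T@(w-s['ee_pos']) for w in a])
w=np.array([.475,-.110,.134]);print('est1 in tool',T.T@(w-s['ee_pos']))
# foot centre (z=.053 pedestal top ring)
print(atz('wrist',(270+358/8,160+260/8),.053,p))
E
```

```text
[ 0.477  -0.1098  0.1994] [179.9813   0.0322 -50.661 ]
axis [ 0.4746 -0.1091  0.134 ] in tool [-0.0021  0.0014  0.0654]
[array([-0.0072, -0.0083,  0.0654]), array([-0.0085,  0.0098,  0.0654]), array([0.0086, 0.0008, 0.0654])]
est1 in tool [-0.0011  0.0017  0.0654]
[ 0.474  -0.1097  0.053 ]
```

apply_moves(rows="-0.2 0.7 1.5 20 0 0 0;-0.2 0 0 20 0 0 0;-0.2 0 0 20 0 0 0;-0.2 0 0 20 0 0 0;-0.2 0 0 12 0 0 0;-0.2 0 0 11 0 0 0;-0.2 0 0 0 0 0 0;-0.2 0 0 0 0 0 0", newtons=25)

```text
t: 2.75
ee_pos: [0.4763, -0.1124, 0.097]
tcp_rot: [-180.0, -0.0, -51.0]
ft_force: [0.3, -0.1, 0.8]
gripper_width: 0.0514
```

```bash
python3 - <<'E'
from h import *
im=camera('wrist')[:,:,::-1];cv2.imwrite('pics/w4.png',im)
E
```

```text
(no output)
```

View pics/w4.png

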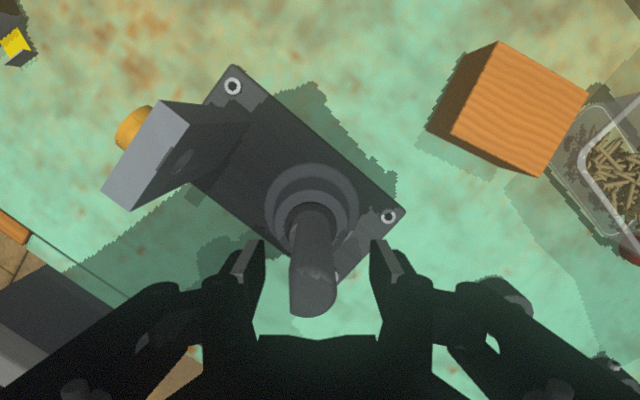

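apply_moves(rows="1 0 0 0 0 0 0;1 0 0 0 0 0 0;1 0 0 0 0 0 0;1 0 0 0 0 0 0;1 0 0 0 0 0 0;1 0 0 0 0 0 0;1 0 0 0 0 0 0;1 0 0 0 0 0 0", newtons=30)

```text
t: 3.6
ee_pos: [0.4754, -0.1111, 0.0974]
tcp_rot: [-180.0, 0.1, -50.9]
ft_force: [-5.2, 5.5, 8.2]
gripper_width: 0.0183
```

apply_moves(rows="1 -1.5 0 0 0 0 0;1 0 0.35 0 0 0 8;1 0 0.35 0 0 0 8;1 0 0.35 0 0 0 8;1 0 0.35 0 0 0 8;1 0 0.35 0 0 0 8;1 0 0 0 0 0 0;1 0 0 0 0 0 0;1 0 0 0 0 0 0;1 0 0 0 0 0 0")

```text
t: 4.6
ee_pos: [0.474, -0.112, 0.0974]
tcp_rot: [-179.9, -0.0, -91.0]
ft_force: [-1.4, 0.5, 4.7]
gripper_width: 0.0182
```

```bash
python3 - <<'E'
from h import *
im=camera('wrist')[:,:,::-1];cv2.imwrite('pics/w5.png',im)
E
```

```text
(no output)
```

View pics/w5.png

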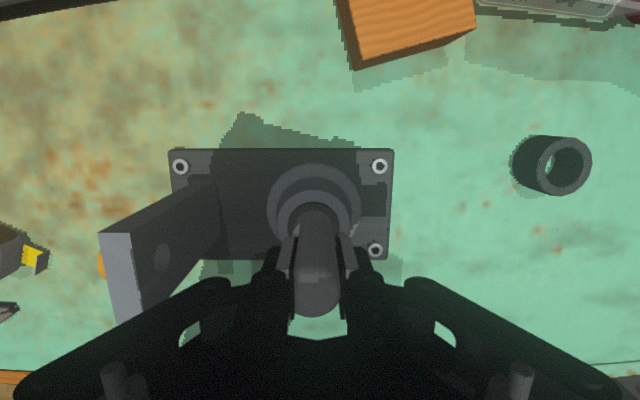

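apply_moves(rows="-0.2 0 0 0 0 0 0;-0.2 0 0 0 0 0 0;-0.2 0 0 0 0 0 0;-0.2 0 0 0 0 0 0;-0.2 0 0 -25 0 0 0;-0.2 0 0 -35 0 0 0;-0.2 0 0 -35 0 0 0;-0.2 0 0 -10 0 0 0;-0.2 0 0 0 0 0 0")

```text
t: 5.55
ee_pos: [0.4745, -0.1119, 0.2032]
tcp_rot: [-179.8, 0.0, -91.0]
ft_force: [0.1, 0.7, 0.2]
gripper_width: 0.0514
```

```bash
python3 - <<'E'
from h import *
import json
print(arm.state()['qpos'])
p=camera_params('wrist');json.dump({k:np.array(v).tolist() for k,v in p.items()},open('pw3.json','w'))
im=camera('wrist')[:,:,::-1];cv2.imwrite('pics/w6.png',im)
crop(im,260,160,100,75,8,'pics/c8.png')
E
```

```text
[ -7.99382029  11.63619574  18.10791136 113.17581945  -4.39883249
  55.63293453 -78.74822124]
```

View pics/w6.png

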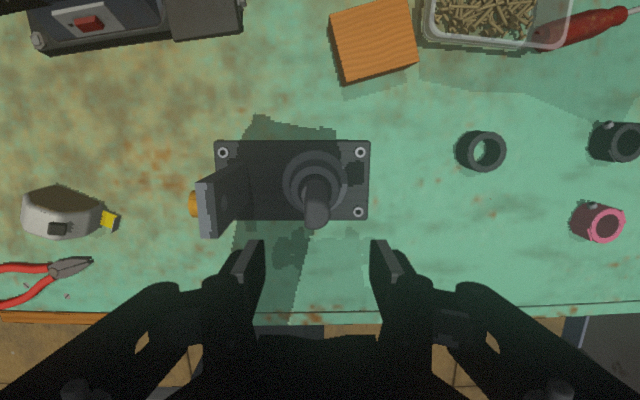

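View pics/c8.png

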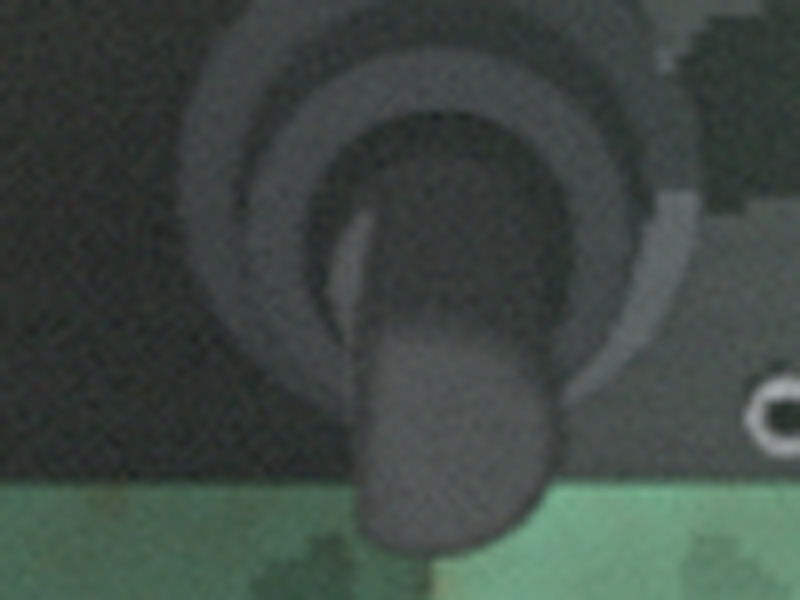

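apply_moves(rows="-0.2 41 -5 0 0 0 0;-0.2 41 -5 0 0 0 0;-0.2 41 -5 0 0 0 0;-0.2 41 -5 0 0 0 0;-0.2 41 -6 0 0 0 0;-0.2 41 -6 0 0 0 0;-0.2 41 -6 0 0 0 0;-0.2 41 -6 0 0 0 0;-0.2 0 0 0 0 0 0;-0.2 0 0 0 0 0 0")

```text
t: 6.6
ee_pos: [0.5105, -0.441, 0.1988]
tcp_rot: [179.8, 0.1, -91.1]
ft_force: [0.2, 0.6, 0.2]
gripper_width: 0.0511
```

apply_moves(rows="-1 0 0 0 0 0 -8;-1 0 0 0 0 0 -8;-1 0 0 0 0 0 -8;-1 0 0 0 0 0 -8;-1 0 0 0 0 0 -8;-1 0 0 0 0 0 0;-1 0 0 0 0 0 0;-1 0 0 0 0 0 0")

```text
t: 7.4
ee_pos: [0.512, -0.4398, 0.2014]
tcp_rot: [-180.0, 0.0, -51.1]
ft_force: [-0.5, 0.5, 0.9]
gripper_width: 0.0852
```

```bash
python3 - <<'E'
from h import *
import json
print(arm.state()['qpos'])
p=camera_params('wrist');json.dump({k:np.array(v).tolist() for k,v in p.items()},open('pw4.json','w'))
im=camera('wrist')[:,:,::-1];cv2.imwrite('pics/w7.png',im)
crop(im,270,170,100,75,8,'pics/c9.png')
E
```

```text
[26.98007344 30.1363381  14.36268496 86.53006877 -7.9531301  64.37282943
 -8.19949792]
```

View pics/w7.png

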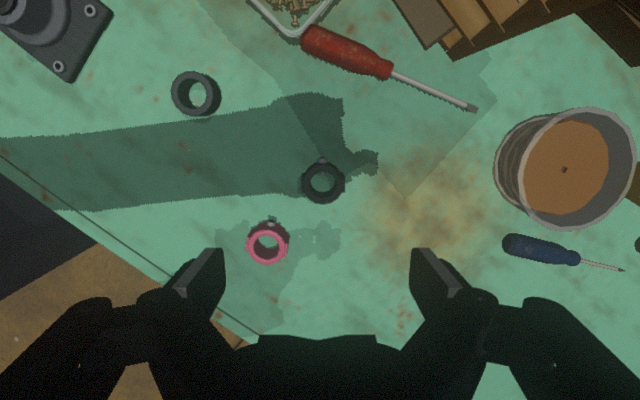

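View pics/c9.png

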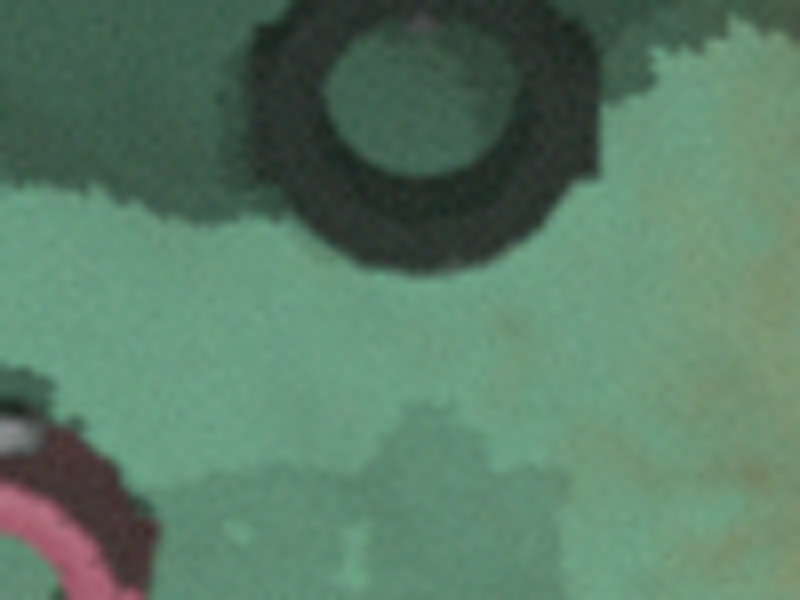

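```bash
python3 - <<'E'
from h import *
im=cv2.imread('pics/w7.png')
im=np.clip(im.astype(float)*1.8,0,255).astype(np.uint8)
crop(im,285,145,75,65,9,'pics/c10.png')
E
```

```text
(no output)
```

View pics/c10.png

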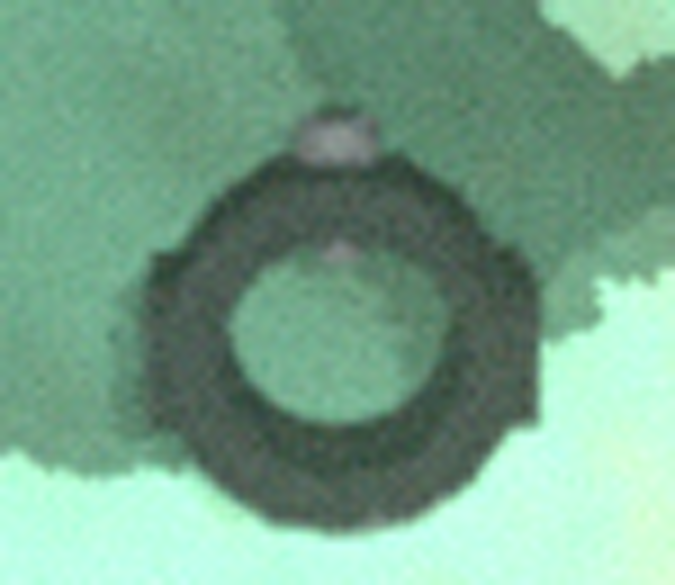

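```bash
python3 - <<'E'
from h import *
import json
np.set_printoptions(precision=4,suppress=True)
p=json.load(open('pw4.json'));p={k:np.array(v) if isinstance(v,list) else v for k,v in p.items()}
s=arm.state();print(s['ee_pos'],s['tcp_rot'])
T=R.from_euler('xyz',s['tcp_rot'],degrees=True).as_matrix()
g=lambda u,z:T.T@(atz('wrist',(285+u[0]/9,145+u[1]/9),z,p)-s['ee_pos'])
for n,u,z in [('L1',(150,255),.03),('L2',(150,425),.03),('R1',(540,255),.03),('R2',(540,425),.03),('bot',(350,528),.03),('head',(338,140),.017),('tip',(340,250),.015)]: print(n,g(u,z)*1000)
q=json.load(open('pw3.json'));q={k:np.array(v) if isinstance(v,list) else v for k,v in q.items()}
print('axis w6',atz('wrist',(260+447/8,160+445/8),.134,q))
for u in [(222.5,153),(359.5,153),(358,212)]: print(atz('wrist',u,.012,q))
E
```

```text
[ 0.512  -0.44    0.2015] [-179.9992    0.0261  -51.1035]
L1 [-15.4295 -11.8181 171.5045]
L2 [-15.6777   8.0923 171.5043]
R1 [ 29.0108 -11.8311 171.4843]
R2 [ 29.4753   8.0843 171.4838]
bot [  7.5471  20.4667 171.4936]
head [  6.1708 -23.1973 184.4948]
tip [  6.5085  -9.7819 186.4945]
axis w6 [ 0.4737 -0.1108  0.134 ]
[ 0.5074 -0.0106  0.012 ]
[ 0.5047 -0.158   0.012 ]
[ 0.4386 -0.1575  0.012 ]
```

apply_moves(rows="-0.6 6.8 -1.5 30 0 0 0;-0.6 0 0 40 0 0 0;-0.6 0 0 40 0 0 0;-0.6 0 0 30 0 0 0;-0.6 0 0 15 0 0 0;-0.6 0 0 10 0 0 0;-0.6 0 0 0 0 0 0;-0.6 0 0 0 0 0 0", newtons=30)

```text
t: 8.25
ee_pos: [0.518, -0.4456, 0.0382]
tcp_rot: [-180.0, -0.1, -51.0]
ft_force: [-0.2, -0.2, 0.7]
gripper_width: 0.0683
```

```bash
python3 - <<'E'
from h import *
im=camera('wrist')[:,:,::-1];cv2.imwrite('pics/w8.png',im)
im=camera('side')[:,:,::-1];crop(im,350,210,130,97,6,'pics/s8.png')
E
```

```text
(no output)
```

View pics/w8.png

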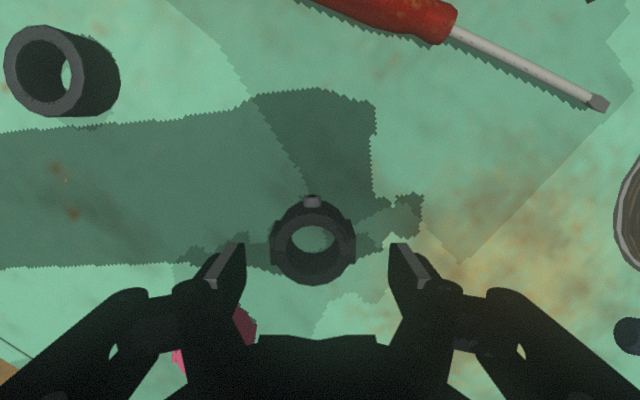

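View pics/s8.png

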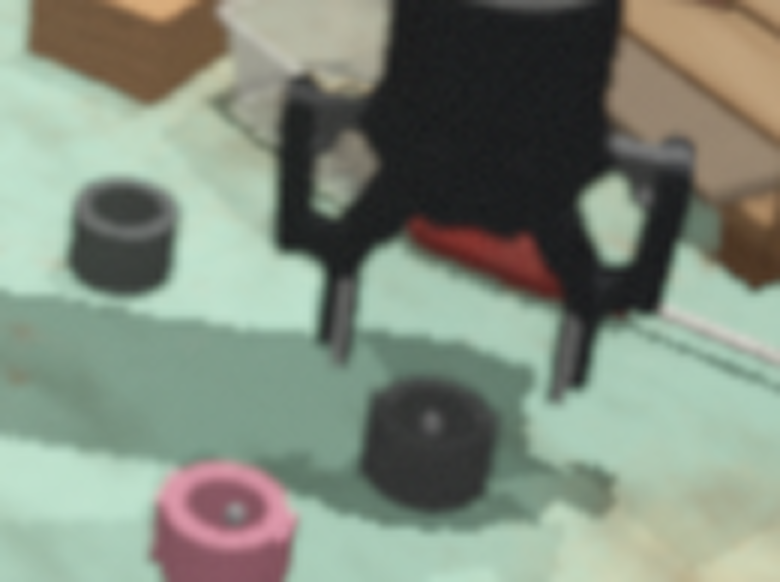

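apply_moves(rows="-0.6 -0.8 0 15 0 0 0;-0.6 0 0 12 0 0 0;-0.6 0 0 7 0 0 0;-0.6 0 0 4 0 0 0;-0.6 0 0 0 0 0 0;-0.6 0 0 0 0 0 0")

```text
t: 8.95
ee_pos: [0.5168, -0.4445, -0.0012]
tcp_rot: [180.0, -0.0, -51.0]
ft_force: [0.2, -0.0, 0.5]
gripper_width: 0.0683
```

```bash
python3 - <<'E'
from h import *
im=camera('side')[:,:,::-1];crop(im,380,240,75,60,9,'pics/s9.png')
E
```

```text
(no output)
```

View pics/s9.png

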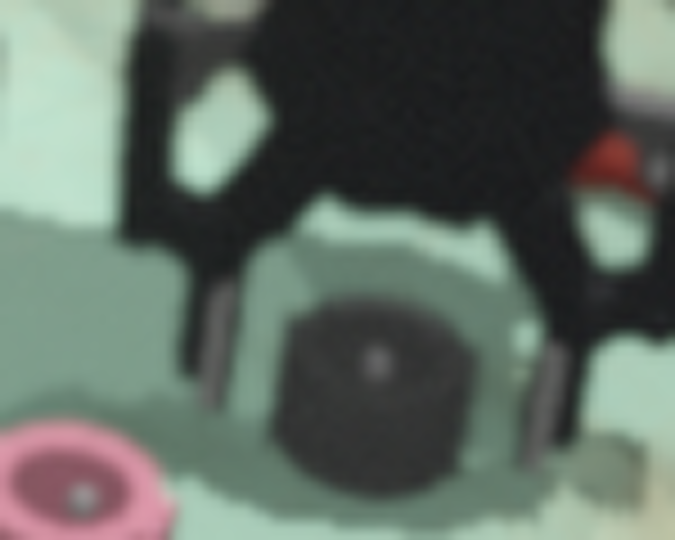

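Good clearances. Close.

apply_moves(rows="1 0 0 0 0 0 0;1 0 0 0 0 0 0;1 0 0 0 0 0 0;1 0 0 0 0 0 0;1 0 0 0 0 0 0;1 0 0 0 0 0 0;1 0 0 0 0 0 0;1 0 0 0 0 0 0", newtons=40)

```text
t: 9.8
ee_pos: [0.5171, -0.4446, -0.0006]
tcp_rot: [-180.0, -0.1, -51.0]
ft_force: [-0.6, 0.6, 5.3]
gripper_width: 0.0452
```

apply_moves(rows="1 0 0 -5 0 0 0;1 0 0 -20 0 0 0;1 0 0 -35 0 0 0;1 0 0 -40 0 0 0;1 0 0 -40 0 0 0;1 0 0 -40 0 0 0;1 0 0 -20 0 0 0;1 0 0 0 0 0 0;1 0 0 0 0 0 0")

```text
t: 10.7
ee_pos: [0.5164, -0.4439, 0.1981]
tcp_rot: [180.0, 0.0, -51.0]
ft_force: [-0.3, 0.8, -2.0]
gripper_width: 0.0455
```

```bash
python3 - <<'E'
from h import *
import json
p=camera_params('wrist');json.dump({k:np.array(v).tolist() for k,v in p.items()},open('pw5.json','w'))
im=camera('wrist')[:,:,::-1];cv2.imwrite('pics/w9.png',im)
im2=np.clip(im.astype(float)*1.8,0,255).astype(np.uint8)
crop(im2,255,190,125,100,6,'pics/c11.png')
im=camera('side')[:,:,::-1];crop(im,340,120,130,97,6,'pics/s10.png')
E
```

```text
(no output)
```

View pics/c11.png

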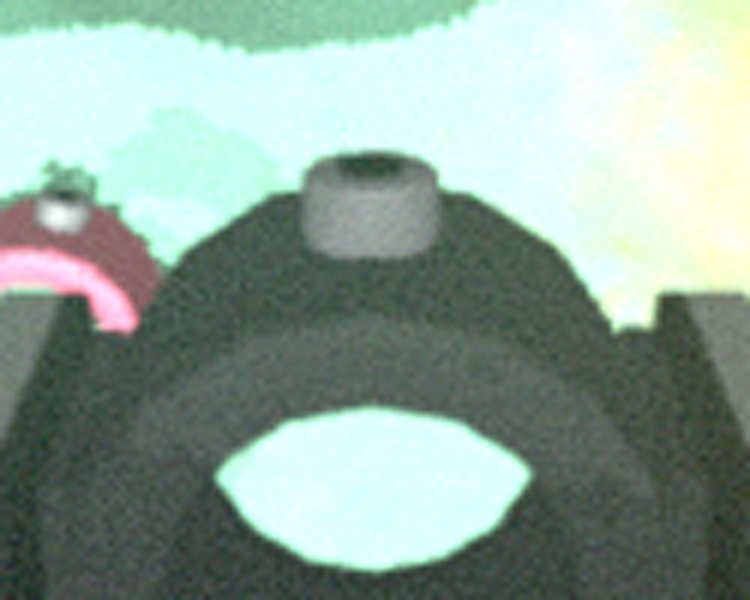

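View pics/s10.png

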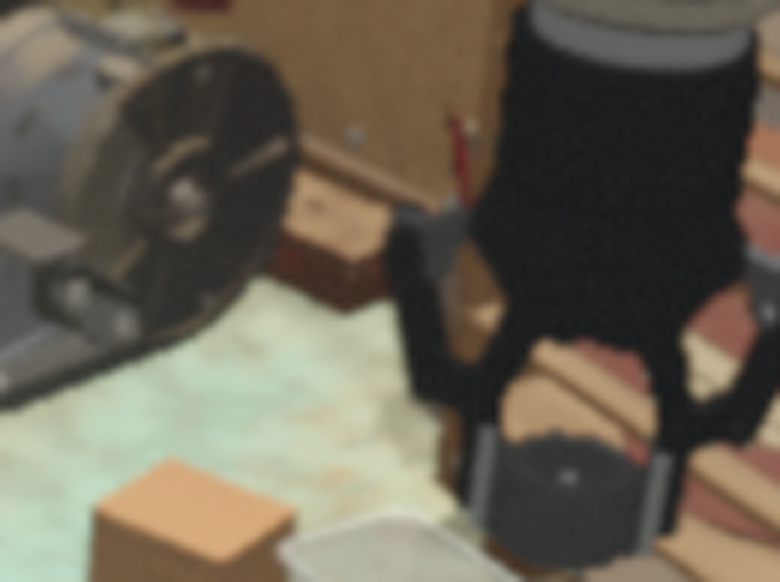

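```bash
python3 - <<'E'
from h import *
import json
np.set_printoptions(precision=2,suppress=True)
p=json.load(open('pw5.json'));p={k:np.array(v) if isinstance(v,list) else v for k,v in p.items()}
s=arm.state();t=s['ee_pos'];T=R.from_euler('xyz',s['tcp_rot'],degrees=True).as_matrix()
print(t)
for yc in (-2,-1,0,1,2):
  for zc in (-15.6,):
    X=np.array([[0,yc-26.5,zc],[0,yc-14,zc-15],[0,yc+14,zc+15],[0,yc-26.5,zc-5],[0,yc-21.5,zc-5],[-23,yc-8.5,zc-15],[0,yc-21.5,zc-15]])/1000
    q=proj('wrist',t+X@T.T,p);print(yc,((q-[255,190])*6).round(0).tolist())
E
```

```text
[ 0.52 -0.44  0.2 ]
-2 [[360.0, 118.0], [360.0, 365.0], [361.0, 521.0], [360.0, 139.0], [360.0, 207.0], [16.0, 440.0], [359.0, 258.0]]
-1 [[360.0, 132.0], [360.0, 379.0], [361.0, 531.0], [360.0, 153.0], [360.0, 221.0], [17.0, 454.0], [359.0, 273.0]]
0 [[360.0, 145.0], [360.0, 393.0], [361.0, 541.0], [360.0, 167.0], [360.0, 234.0], [18.0, 467.0], [359.0, 287.0]]
1 [[360.0, 158.0], [360.0, 406.0], [361.0, 552.0], [360.0, 180.0], [360.0, 247.0], [19.0, 481.0], [359.0, 301.0]]
2 [[360.0, 171.0], [360.0, 420.0], [361.0, 562.0], [360.0, 194.0], [360.0, 261.0], [19.0, 494.0], [359.0, 316.0]]
```

apply_moves(rows="1 0 0 0 0 0 -8.4;1 0 0 0 0 0 -8.4;1 0 0 0 0 0 -8.4;1 0 0 0 0 0 -8.4;1 0 0 0 0 0 -8.4;1 0 0 0 0 0 -8.1;1 0 0 0 0 0 0;1 0 0 0 0 0 0")

```text
t: 11.6
ee_pos: [0.5162, -0.444, 0.1973]
tcp_rot: [-179.9, 0.1, -1.2]
ft_force: [-1.1, 0.0, -1.2]
gripper_width: 0.0451
```

apply_moves(rows="1 -5.9 -42 0 0 0 0;1 -5.9 -42 0 0 0 0;1 -5.9 -42 0 0 0 0;1 -5.9 -42 0 0 0 0;1 -5.9 -42 0 0 0 0;1 -5.9 -42 0 0 0 0;1 -5.9 -42 0 0 0 0;1 -5.9 -42 0 0 0 0;1 0 0 0 0 0 0;1 0 0 0 0 0 0")

```text
t: 12.6
ee_pos: [0.4748, -0.1067, 0.1988]
tcp_rot: [180.0, -0.0, -0.9]
ft_force: [-0.3, -0.1, -2.9]
gripper_width: 0.0459
```

```bash
python3 - <<'E'
from h import *
import json
print(arm.state()['qpos'],arm.state()['ee_pos'],arm.state()['tcp_rot'])
p=camera_params('wrist');json.dump({k:np.array(v).tolist() for k,v in p.items()},open('pw6.json','w'))
im=camera('wrist')[:,:,::-1];cv2.imwrite('pics/w10.png',im)
im2=np.clip(im.astype(float)*2,0,255).astype(np.uint8)
crop(im2,255,190,125,100,6,'pics/c12.png')
im=camera('side')[:,:,::-1];crop(im,270,110,100,90,6,'pics/s11.png')
im=camera('scene')[:,:,::-1];crop(im,250,120,100,90,6,'pics/s12.png')
E
```

```text
[ 10.89934495  12.24797153  -4.56054702 112.23767044   1.17227969
  55.55427848   4.8644887 ] [ 0.47481974 -0.10668915  0.19875458] [ 1.79999484e+02 -3.25245307e-03 -9.14611987e-01]
```

View pics/w10.png

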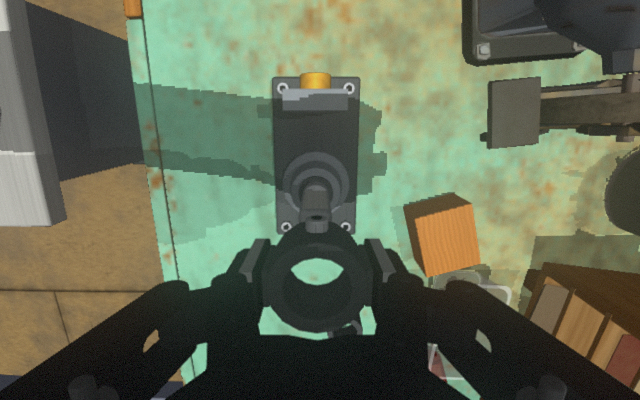

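View pics/c12.png

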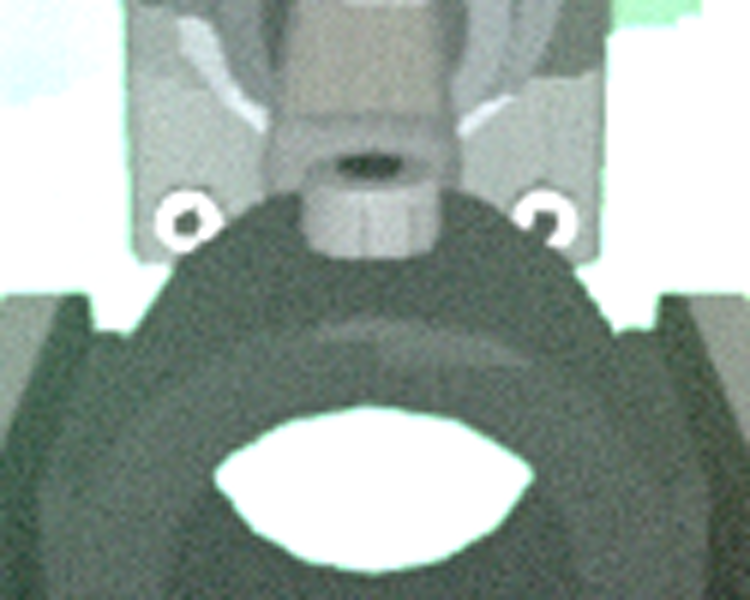

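View pics/s11.png

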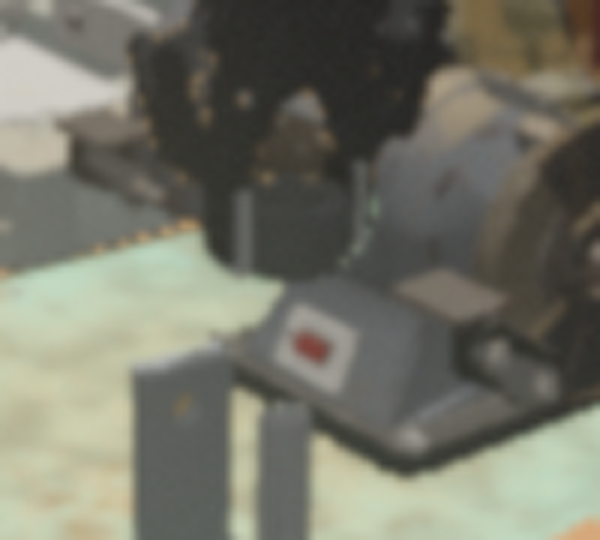

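View pics/s12.png

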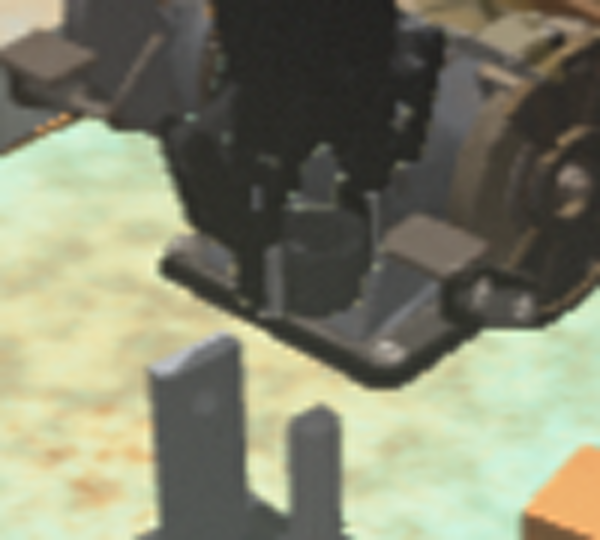

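```bash
python3 - <<'E'
from h import *
import json
np.set_printoptions(precision=2,suppress=True)
p=json.load(open('pw6.json'));p={k:np.array(v) if isinstance(v,list) else v for k,v in p.items()}
s=arm.state();t=s['ee_pos'];T=R.from_euler('xyz',s['tcp_rot'],degrees=True).as_matrix()
for z in (.133,.134):
  for u in [(364,112),(364,118)]:
    w=atz('wrist',(255+u[0]/6,190+u[1]/6),z,p);print(z,u,w*1000,(T.T@(w-t))*1000)
for u in [(268,160),(463,160)]:
    w=atz('wrist',(255+u[0]/6,190+u[1]/6),.133,p);print(u,w*1000,(T.T@(w-t))*1000)
E
```

```text
0.133 (364, 112) [ 474.99 -101.96  133.  ] [-0.   -6.92 65.61]
0.133 (364, 118) [ 474.97 -102.69  133.  ] [-0.   -6.19 65.61]
0.134 (364, 112) [ 475.   -101.66  134.  ] [ 0.   -7.22 64.61]
0.134 (364, 118) [ 474.98 -102.39  134.  ] [ 0.   -6.49 64.61]
(268, 160) [ 463.59 -107.68  133.  ] [-11.29  -0.99  65.62]
(463, 160) [ 486.54 -108.02  133.  ] [11.66 -1.07 65.61]
```

apply_moves(rows="1 -0.9 0 20 0 0 0;1 0 0 15 0 0 0;1 0 0 0 0 0 0;1 0 0 0 0 0 0;1 0 0 0 0 0 0")

```text
t: 13.25
ee_pos: [0.4745, -0.1082, 0.1645]
tcp_rot: [180.0, -0.1, -1.0]
ft_force: [-0.7, 0.3, -2.1]
gripper_width: 0.0453
```

```bash
python3 - <<'E'
from h import *
import json
np.set_printoptions(precision=2,suppress=True)
for i in range(2):
  s=arm.state();p=camera_params('wrist')
  print(s['ee_pos']*1000,s['tcp_rot'],p['origin']*1000,s['ft_force'])
  im=camera('wrist')[:,:,::-1]
p={k:np.array(v).tolist() for k,v in p.items()};p['t']=s['ee_pos'].tolist();p['r']=s['tcp_rot'].tolist();json.dump(p,open('pw7.json','w'))
cv2.imwrite('pics/w11.png',im)
im2=np.clip(im.astype(float)*2,0,255).astype(np.uint8)
crop(im2,255,190,125,100,6,'pics/c13.png')
E
```

```text
[ 474.51 -108.16  164.46] [179.99  -0.06  -0.97] [476.48 -41.8  306.74] [-0.65  0.29 -2.05]
[ 474.55 -108.01  164.53] [179.99  -0.08  -0.95] [476.45 -41.65 306.81] [ 0.63 -0.62 -2.42]
```

View pics/c13.png

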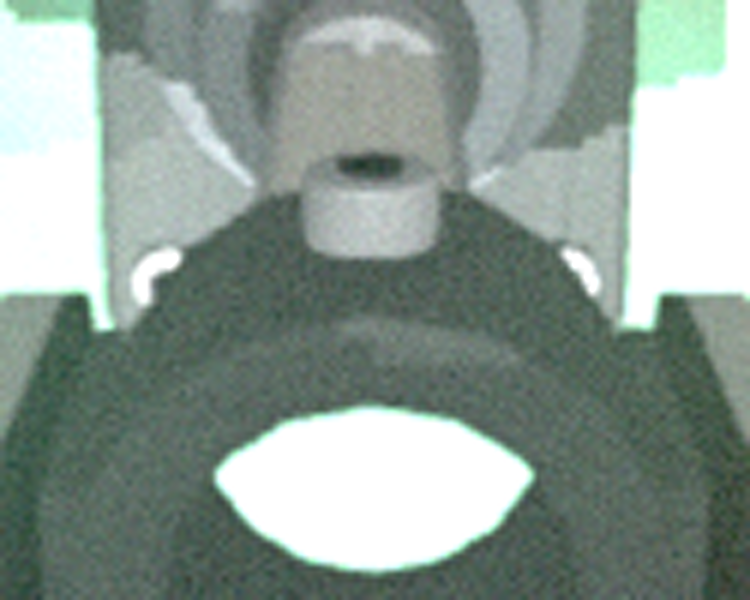

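apply_moves(rows="1 -0.6 0 10 0 0 0;1 0 0 10 0 0 0;1 0 0 6 0 0 0;1 0 0 4 0 0 0;1 0 0 3 0 0 0;1 0 0 0 0 0 0;1 0 0 0 0 0 0")

```text
t: 14.05
ee_pos: [0.4735, -0.1076, 0.1308]
tcp_rot: [180.0, -0.0, -0.9]
ft_force: [0.2, -0.7, -1.8]
gripper_width: 0.0451
```

```bash
python3 - <<'E'
from h import *
im=camera('wrist')[:,:,::-1]
cv2.imwrite('pics/w12.png',im)
im2=np.clip(im.astype(float)*2,0,255).astype(np.uint8)
crop(im2,255,190,125,100,6,'pics/c14.png')
E
```

```text
(no output)
```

View pics/c14.png

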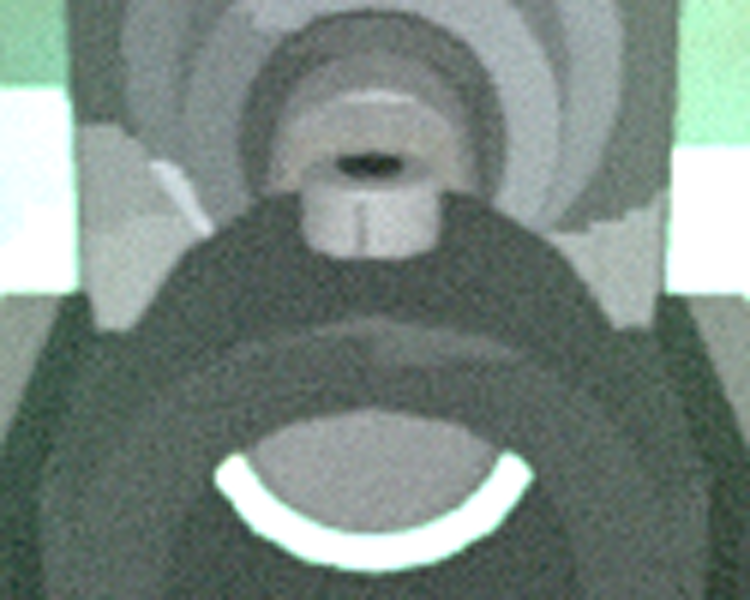

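apply_moves(rows="1 0 0 6 0 0 0;1 0 0 6 0 0 0;1 0 0 6 0 0 0;1 0 0 0 0 0 0;1 0 0 0 0 0 0")

```text
t: 14.6
ee_pos: [0.4731, -0.1075, 0.1125]
tcp_rot: [-180.0, 0.0, -0.9]
ft_force: [0.2, 0.5, -2.1]
gripper_width: 0.0454
```

apply_moves(rows="1 0 0 6 0 0 0;1 0 0 6 0 0 0;1 0 0 6 0 0 0;1 0 0 5 0 0 0;1 0 0 3 0 0 0;1 0 0 0 0 0 0;1 0 0 0 0 0 0;1 0 0 0 0 0 0")

```text
t: 15.4
ee_pos: [0.4736, -0.1076, 0.087]
tcp_rot: [180.0, -0.0, -0.9]
ft_force: [0.2, -0.2, -1.6]
gripper_width: 0.0455
```

```bash
python3 - <<'E'
from h import *
im=camera('wrist')[:,:,::-1]
cv2.imwrite('pics/w13.png',im)
im2=np.clip(im.astype(float)*2,0,255).astype(np.uint8)
crop(im2,255,190,125,100,6,'pics/c15.png')
im=camera('side')[:,:,::-1];cv2.imwrite('pics/sd13.png',im);crop(im,280,150,75,65,9,'pics/s13.png')
im=camera('scene')[:,:,::-1];cv2.imwrite('pics/sc13.png',im);crop(im,260,160,75,65,9,'pics/s14.png')
s=arm.state();print(s['ee_pos'],s['tcp_rot'],s['ft_force'],s['wrist_torque'])
E
```

```text
[ 0.47347783 -0.10757778  0.08694758] [ 1.79995961e+02 -2.24182614e-02 -8.94267595e-01] [-0.35959336  0.55899281 -2.35115689] [-0.00797417 -0.00397999 -0.04802178]
```

View pics/c15.png

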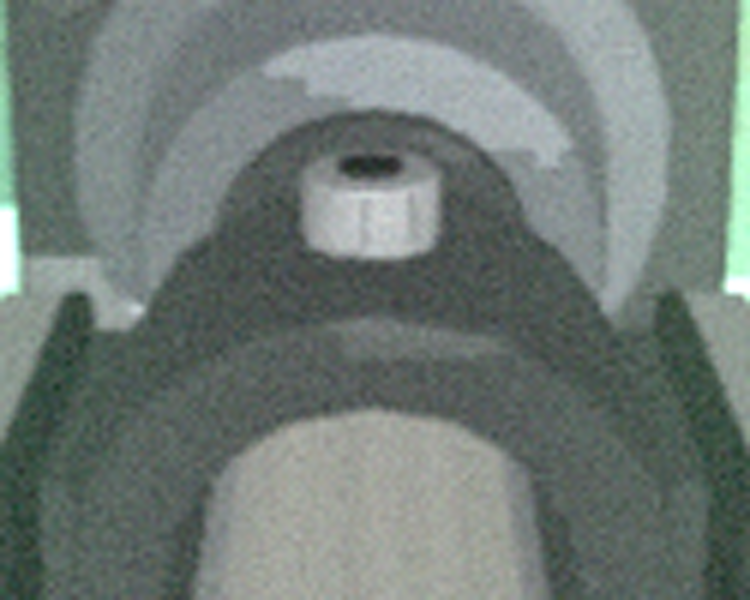

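View pics/s13.png

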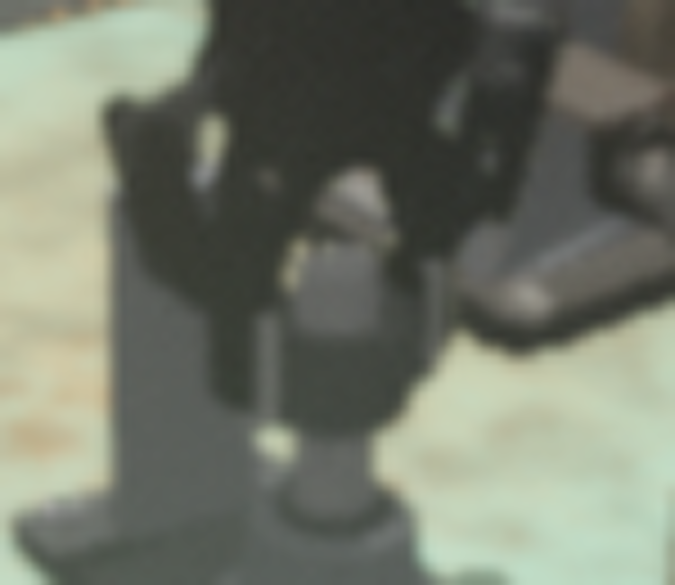

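View pics/s14.png

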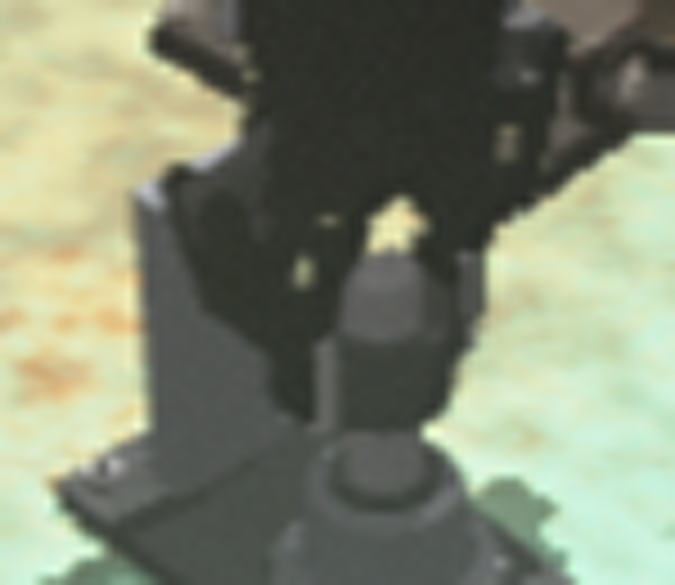

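View pics/w13.png

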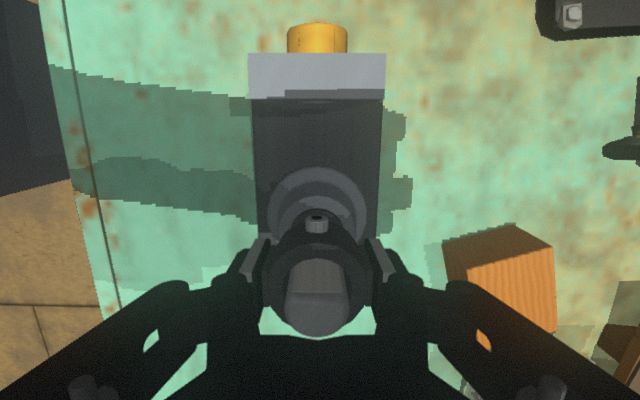

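```bash
python3 - <<'E'
from h import *
ax=np.array([.4738,-.1095])
a=np.linspace(0,2*np.pi,72,endpoint=False)
C=lambda r,z:np.c_[ax[0]+r*np.cos(a),ax[1]+r*np.sin(a),0*a+z]
for n,f,x,y in [('side','sd13',280,150),('scene','sc13',260,160)]:
    im=cv2.imread(f'pics/{f}.png');im=cv2.resize(im[y:y+65,x:x+75],None,fx=9,fy=9,interpolation=cv2.INTER_CUBIC)
    for r,z,c in [(11,.134,(0,255,0)),(21.5,.0876,(0,0,255)),(21.5,.1176,(255,0,0)),(12,.055,(0,255,255))]:
        r=r if r<1 else r/1000
        q=(proj(n,C(r,z))-[x,y])*9
        for u in q: cv2.circle(im,tuple(int(v) for v in u),1,c,-1)
    cv2.imwrite(f'pics/o_{n}.png',im)
E
```

```text
(no output)
```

View pics/o_side.png

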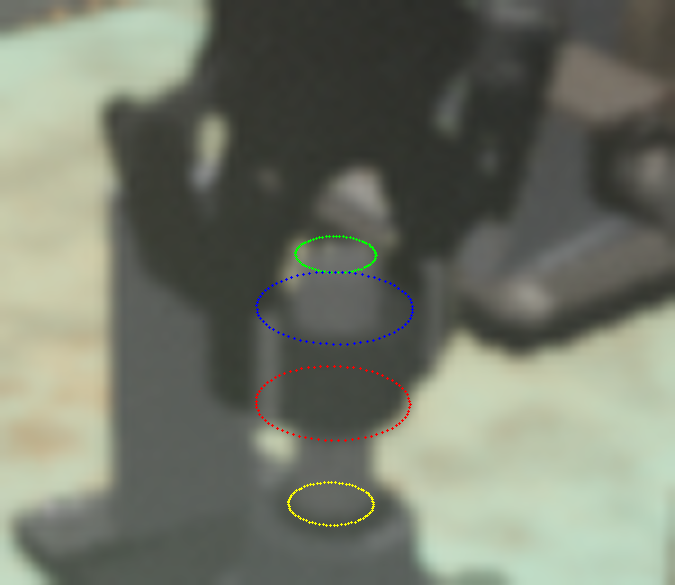

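View pics/o_scene.png

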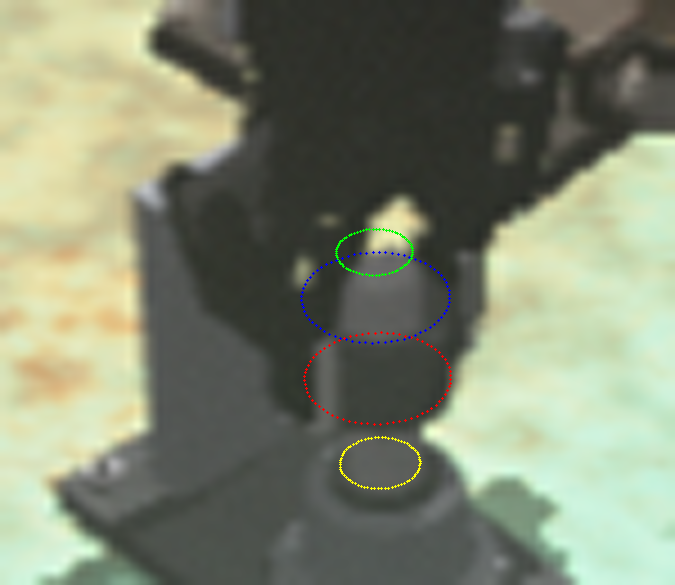

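apply_moves(rows="1 0 0 1 0 0 0;1 0 0 0 0 0 0;1 0 0 0 0 0 0;1 0 0 0 0 0 0;1 0 0 0 0 0 0")

```text
t: 16.05
ee_pos: [0.4734, -0.1075, 0.0858]
tcp_rot: [-180.0, -0.0, -0.9]
ft_force: [0.7, -0.2, -0.7]
gripper_width: 0.0451
```

```bash
python3 - <<'E'
from h import *
s=arm.state();print(s['ee_pos'],s['tcp_rot'],s['ft_force'],s['gripper_width'],s['joint_velocities'].round(2))
print(arm.finish_job())
E
```

```text
[ 0.47336831 -0.10754571  0.08577513] [-1.79999848e+02 -2.63338917e-03 -8.95101196e-01] [ 0.68126741 -0.2299969  -0.71517487] 0.04514556913379727 [ 0.02  0.06 -0.02 -0.05 -0.02 -0.04 -0.12]
the job is handed in; nothing more can be done
None
```

The job is handed in at about 16 s of the 58 s allowed, with the collar still held on the shaft; `finish_job()` gave no verdict.

**What I did:** I gripped the shaft across its flat and turned it about 40° clockwise, so the flat faces the guide hole. Then I let it go. I picked up the black collar with the set screw by its lands and slid it down over the shaft with the screw towards the post. I did not touch the spacer ring, the pink look-alike or the bystanders.

**Last checks:**
- **Heading:** the tool yaw was -0.9°. The fixture's axis, measured from the plate holes, points about 89.1°, so the screw should point straight at the hole.
- **Fit:** as the shaft entered, the gap between bore and shaft looked even in the wrist picture. The wrist force stayed below about 3 N all the way down.
- **Grip:** the finger opening was 45 mm on the 46 mm lands, with 40 N commanded, and the arm was at rest.
- **Height:** the collar's centre should be about 101–102 mm above the bench, working from the height at which I picked it up.

**One disagreement:** in the scene and side pictures the collar's top edge matched the expected height, but its blurred bottom edge looked 2–3 mm high. I lowered it 1 mm to allow for this. The height tolerance is 7 mm, and I took no new picture after that last step.

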